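Pack the ski-tuning tin, cover it with its nested lids and take the outer lid back off

TASK

Take the ski scraper out of its drying block and stand it on edge in any slot of the rack inside the open round tin. Then carry the two nested lids together by the inner lid's wooden knob, lower them onto the tin so that both sit level and fully down, and let go. Finally lift the outer lid alone by its collar until it is a few centimetres clear above the top of the wooden knob, and finish while still holding it there level and still, the inner lid left seated on the tin; drop nothing, keep the lids together until the inner one is seated, and leave the mug, flashlight, snow brush and boot jack where they are.

Things in the scene. Friction and masses are not known exactly. Their poses are not given: they have to be found in the camera images.
- tin: Open round steel tin, screwed to the bench so it cannot move; 140 mm outside diameter, 132 mm inside, 80 mm tall. Origin: centre of its underside, z up. A light wood three-slot rack lies on its inner floor. Position and yaw vary.
- rack_slot (a point): Middle of the floor of the rack's middle slot, on the tin's axis, 9 mm above the tin's origin; x and y axes are the tin's. The rack (96 mm along x, 81 mm along y) has three slots along x, at y = -24, 0 and 24 mm, each 9 mm wide and 20 mm deep (rack top 29 mm above the tin's origin).
- scraper: Plain grey flat plastic ski scraper, 70 mm long (x), 5 mm thick (y), 56 mm tall (z), 40 g, loose. Origin: centre of its lower edge. It starts on edge in the drying block, lower edge 4 mm and top 60 mm above the bench. Fully down in a rack slot its lower edge is 9 mm and its top 65 mm above the bench; it may then lean a little.
- block: Dark wood drying block, fixed to the bench, 110 mm (x) by 45 mm (y) by 24 mm tall, one 9 mm wide slot along its x axis, slot floor 4 mm above the bench. Origin: centre of its underside. It is left or right of the tin, the nested lids on the other side.
- inner_lid: Inner steel lid, loose, 160 g: tapered plug 8 mm deep (diameter 108 mm below, 122 mm above), then a flange 146 mm wide, 4 mm thick, and a wooden knob in the middle. Origin: centre of the plug's underside, z up. Starts on the bench under the outer lid. Seated on the tin, the flange lies on the rim, the origin is 72 mm above the bench on the tin's axis (3.5 mm play).
- knob_top (a point): Top centre of the inner lid's plain upright round wooden knob, 18 mm in diameter, 72 mm above the inner lid's origin; the knob is 60 mm long and its top 28 mm stand out above the outer lid's collar when nested. Lifting it carries both lids. With the inner lid seated on the tin it is 144 mm above the bench.
- outer_lid: Outer steel lid, loose, 180 g: flat ring plate 158 mm wide, 10 to 14 mm above the origin, a skirt round its edge (152 mm inside) down to the origin's height, and a collar in the middle. Origin: centre of the skirt's lower edge, z up. Nested it rests loosely on the inner lid's flange, its origin 2 mm above the inner lid's origin; seated on the tin 74 mm above the bench.
- collar_top (a point): Centre of the top of the outer lid's upright round collar (tube 44 mm outside, 34 mm inside diameter, 28 mm tall above the plate), 42 mm above the outer lid's origin. The inner lid's knob passes up through it. Lifting the collar carries the outer lid alone.
- mug: White ceramic mug, 82 mm in diameter, 92 mm tall, standing upright beyond the tin; bystander. Origin: centre of its underside.
- flashlight: Black flashlight, 54 mm in diameter, 150 mm tall, standing on its lens end near the far right corner; bystander. Origin: centre of its underside.
- snow_brush: Red plastic snow brush, 500 mm long, 90 mm wide at its scraping blade, 44 mm high, lying along the left side; bystander. Origin: on the bench, about the middle of its length.
- boot_jack: Cast aluminium boot jack with a hinged lever arm, 280 by 90 mm, 50 mm high, lying beyond the tin to the right; bystander. Origin: on the bench under the middle of its plate.

How it is judged:
By the outcome, as a careful person would: the job done as asked, in the order asked, and still so for the second after the job is handed in, while the arm keeps its last pose, push and grip.
It also fails if it takes over 72 s, if anything falls off the work surface, if the arm or the gripper's body presses on something with over 40 N, if the wrist force passes 120 N, or if a joint passes its speed limit or range.

ROBOT

A 7-joint arm with a two-finger parallel gripper is mounted at the origin on the work surface. World frame = base frame: x ahead of the robot, y to its left, z up, the work surface at z = 0. Lengths are in m, angles in rad, forces in N, time in s.
With the tool pointing down it reaches from about 0.35 to 0.775 m from the base axis. Payload 3.1 kg.
Tool frame: the origin (TCP) lies on the centre line of the jaws, within the pads' length; the fingertips stand 8 mm ahead of it and the grasp point (between the pads) lies 11 mm behind it; z points along the fingers, y is the line along which they close (so a half turn about z gives the same grasp; the last joint's range is limited). The gripper opens to 85 mm and grips with 20 to 120 N. Pads are 22 mm wide; open, the fingers measure 114 mm over their backs; the gripper's body (76 mm by 85 mm) begins 54 mm behind the grasp point. The pads swing forward as they close: fully open they stand 13 mm farther back than shut.
Start: joints at [1.169, 0.311, 0.014, 1.512, -0.004, 1.319, -0.027], TCP at [0.194, -0.515, 0.239] pointing down, gripper open.
Joint ranges: [-2.7, 2.7], [-0.3, 1.91], [-1.27, 1.3], [0.12, 2.57], [-1.44, 4.58], [0.2, 2.03], [-3.05, 3.05]. Speed limits (rad/s): [2.79, 2.79, 3.14, 3.14, 3.14, 3.14, 3.14].

INTERFACE

Orientations are given as a unit quaternion [w, x, y, z].
In Python, from plant import r, camera, camera_model gives the robot as it stands. The module is installed in compiled form; this text tells all that it offers.
- The arm moves only by the tool move_arm, never from a script. Its argument "series" is text: rows parted by semicolons, each of 7 numbers parted by spaces: the shift along the world's x, y, z in cm, then the turn, a rotation vector about the world's x, y, z in degrees, then the finger opening in cm, from 0 to 8.54. A call has 1 to 8 rows; each row is the pose to reach, as a shift and turn from the pose commanded when the call began; what a row does not reach only later rows make up. A row lasts 1/8 s, in which the tool goes at most 62.5 mm and 10.7 degrees, less where a joint would pass 70% of its speed; a pose out of reach is approached as far as the arm can. A call with a gripper value outside its range is refused whole. The fingers move at their own pace and stop on an object; "grip_force" is the grip in N (left out, the last holds). Time passes only in rows, so rows that repeat a pose let the fingers close. It gives the time, the measured TCP pose, the force, the opening and the grip force at its end, in the units of the state.
- r.state(): the state, without advancing time (a new reading comes with each control period).
- camera(name): name is "side" or "top"; returns (picture, depth): 480x640x3 uint8, red, green, blue; 480x640 float32, m along the optical axis (not along the pixel's ray), 0 where there is no reading.
- camera_model(name): a dict with "fx", "fy", "cx", "cy" (pixels), "eye" and "rotation" of the camera in the world. Camera axes: x right, y up, looking along -z (the intrinsics and any distortion apply to the point x, -y, -z); pixel columns grow to the right and rows downward; lengths in m; the calibration is good to about 2 mm. A picture is of the moment at which its call begins. camera_model takes no time and is no camera call.
- r.finish_job(): hands the job in; it is judged then, once.
The state is a dict: "clock": time; "joints": joint angles; "qd": joint speeds; "joint_efforts": joint torques, N m; "ee_pos": TCP position; "orientation": TCP orientation; "contact_force": force on the tool from outside, world axes, zero at the start; "torque": the same for the moment, N m; "grip_width": finger opening in m; "grasp_force": force on a finger pad.
Only numpy, scipy, OpenCV 4.12 (cv2) and the standard library are available. Lean on these libraries where they do the work, as an engineer would, in place of code of your own. Each camera call takes 0.05 s, during which the arm holds its last target. There are 200 camera calls.

## Working session

There is one attempt and no reset: what is moved stays moved. The work goes in short steps, Python scripts to look and compute and a tool call to move; the robot and the scene stay as the last step left them, time stands still between calls to the robot, and variables do not carry over. Pictures are saved under pics/ and viewed, at most 13 in all, crops included, and the job is handed in when it is done.

Besides the shell and the picture viewer there is one more tool, called after "Request:" as name(argument=value, ...) on one line, values as JSON. move_arm: Moves the arm, as the interface text tells. Its arguments: {"type":"object","properties":{"series":{"type":"string"},"grip_force":{"type":"number"}},"required":["series"]}

```bash
mkdir -p pics; cat > h.py <<'E'
import numpy as np, cv2
from plant import r, camera, camera_model
def pts(name, depth):
    m=camera_model(name); v,u=np.mgrid[0:480,0:640]
    p=np.stack([(u-m['cx'])/m['fx']*depth, -(v-m['cy'])/m['fy']*depth, -depth],-1)
    return p@np.array(m['rotation']).T+np.array(m['eye'])
def ray(name,uv,z):
    m=camera_model(name); d=np.array([(uv[0]-m['cx'])/m['fx'],-(uv[1]-m['cy'])/m['fy'],-1])
    d=np.array(m['rotation'])@d; e=np.array(m['eye']); return e+d*(z-e[2])/d[2]
E
python3 - <<'E'
from h import *
for n in('top','side'):
    p,d=camera(n); cv2.imwrite(f'pics/{n}0.png',p[...,::-1]); np.savez(f'{n}0.npz',p=p,d=d); print(camera_model(n), (d>0).mean())
print(r.state())
E
```

```text
{'fx': 551.7747217777523, 'fy': 551.7747217777523, 'cx': 325.4733344752749, 'cy': 239.3798327264473, 'eye': array([0.34749626, 0.08340814, 1.7047842 ]), 'rotation': array([ 0.71396622,  0.04975618, -0.05817032, -0.69598331])} 0.9960286458333333
{'fx': 553.3479910047093, 'fy': 553.3479910047093, 'cx': 321.9337144057745, 'cy': 233.4870604221803, 'eye': array([ 0.30753283, -0.75307468,  1.08244082]), 'rotation': array([ 0.92582054,  0.33908068, -0.05954732, -0.15599594])} 0.9961946614583334
{'clock': 0.1, 'joints': array([ 1.16928813,  0.31163226,  0.01398146,  1.51290923, -0.00439759,
        1.31915488, -0.027217  ]), 'qd': array([-0.00037105, -0.00317616, -0.00118321, -0.00338136, -0.00095671,
       -0.00012431,  0.00042612]), 'joint_efforts': array([ 4.49852269e-04, -3.80856729e+01,  1.46609726e-01, -2.31243861e+01,
        1.23423751e-02,  8.13674211e-03,  1.12231538e-05]), 'ee_pos': array([ 0.1934503 , -0.51418746,  0.23833194]), 'orientation': array([-1.01116698e-03,  9.83853973e-01,  1.78970068e-01, -2.27824226e-04]), 'contact_force': array([-1.18449946,  1.44608193,  0.3394765 ]), 'torque': array([-0.0183776 ,  0.00719851, -0.01809943]), 'grasp_force': 0.0, 'grip_width': 0.0852781018226219}
```

View pics/top0.png

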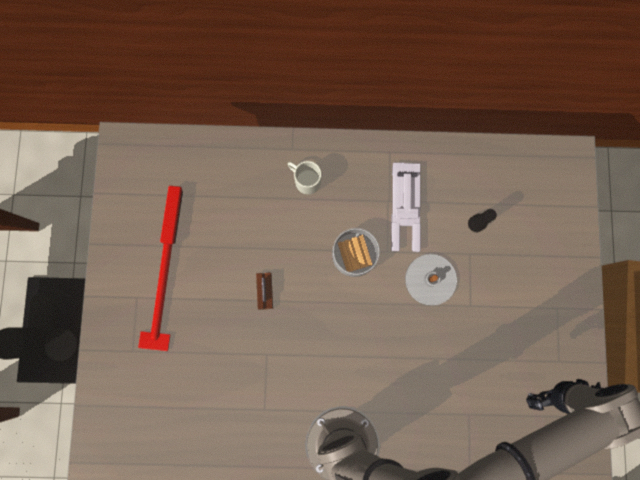

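View pics/side0.png

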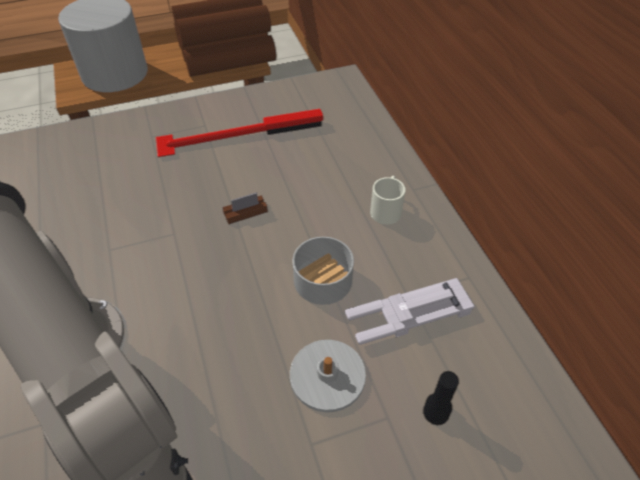

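Top view: block with scraper at (265,290), tin at (356,252), nested lids at (432,279), and knob at (433,278). Next I'll measure them.

```bash
cat >> h.py <<'E'
from scipy.spatial.transform import Rotation as R
def Rm(m): q=m['rotation']; return R.from_quat([q[1],q[2],q[3],q[0]]).as_matrix()
def pts(name, depth):
    m=camera_model(name); v,u=np.mgrid[0:480,0:640]
    p=np.stack([(u-m['cx'])/m['fx']*depth, -(v-m['cy'])/m['fy']*depth, -depth],-1)
    return p@Rm(m).T+np.array(m['eye'])
def ray(name,uv,z):
    m=camera_model(name); d=Rm(m)@np.array([(uv[0]-m['cx'])/m['fx'],-(uv[1]-m['cy'])/m['fy'],-1])
    e=np.array(m['eye']); return e+d*(z-e[2])/d[2]
def circ(xy):
    A=np.c_[2*xy,np.ones(len(xy))]; s=np.linalg.lstsq(A,(xy**2).sum(1),rcond=None)[0]
    return s[:2],np.sqrt(s[2]+s[:2]@s[:2])
E
python3 - <<'E'
from h import *
c0={n:ray('top',uv,z)[:2] for n,uv,z in(('block',(265,290),.04),('tin',(356,252),.08),('lid',(432,279),.016))}
print(c0)
for n in('top','side'):
    f=np.load(f'{n}0.npz'); P=pts(n,f['d']); ok=f['d']>0; img=f['p'].astype(int)
    near=lambda k,rad: ok&(np.hypot(*(P[...,:2]-c0[k]).transpose(2,0,1))<rad)
    print(n,'bench z near tin',np.median(P[near('tin',.12)&~near('tin',.09)][:,2]))
    m=near('tin',.085)&(abs(P[...,2]-.08)<.006); q=P[m]; print(' tin rim',circ(q[:,:2]),cv2.minEnclosingCircle(q[:,:2].astype(np.float32)),np.median(q[:,2]),m.sum())
    m=near('tin',.058)&(abs(P[...,2]-.029)<.006); q=P[m]; print(' rack top',cv2.minAreaRect(q[:,:2].astype(np.float32)),np.median(q[:,2]),m.sum())
    m=near('lid',.095)&(abs(P[...,2]-.016)<.005); q=P[m]; print(' lid plate',cv2.minEnclosingCircle(q[:,:2].astype(np.float32)),np.median(q[:,2]),m.sum())
    m=near('lid',.05)&(abs(P[...,2]-.072)<.006); q=P[m]; print(' knob',np.mean(q,0),m.sum())
    m=near('lid',.05)&(abs(P[...,2]-.044)<.005); q=P[m]; print(' collar',np.mean(q,0),m.sum())
    m=near('block',.07)&(abs(P[...,2]-.024)<.006); q=P[m]; print(' block',cv2.minAreaRect(q[:,:2].astype(np.float32)),np.median(q[:,2]),m.sum())
    m=near('block',.07)&(P[...,2]>.05); q=P[m]; print(' scraper',cv2.minAreaRect(q[:,:2].astype(np.float32)),np.mean(q,0),m.sum())
f=np.load('top0.npz'); a=cv2.resize(f['p'][200:330,240:480,::-1],(800,433),interpolation=cv2.INTER_CUBIC); cv2.imwrite('pics/crop.png',a)
E
```

```text
{'block': array([0.44535338, 0.24465963]), 'tin': array([ 0.5624028 , -0.02451696]), 'lid': array([ 0.49340092, -0.26364889])}
top bench z near tin -0.00012381073875977755
 tin rim (array([ 0.5657007 , -0.02367113]), np.float64(0.06760393195699982)) ((0.5656569004058838, -0.02370915375649929), 0.07021363079547882) 0.07902827959922654 184
 rack top ((0.5656321048736572, -0.02359743043780327), (0.09621082246303558, 0.08056984841823578), 18.695457458496094) 0.028474074081756395 479
 lid plate ((0.48569968342781067, -0.26310309767723083), 0.09134320169687271) 0.015557575288366765 1488
 knob [ 0.49347961 -0.25999528  0.07095005] 27
 collar [ 0.49275565 -0.25816136  0.04276082] 66
 block ((0.4447726905345917, 0.24954020977020264), (0.10938756167888641, 0.045474663376808167), 4.9853034019470215) 0.023705625303371836 371
 scraper ((0.4455203115940094, 0.24972446262836456), (0.06787357479333878, 0.0057224067859351635), 5.0775532722473145) [0.44696261 0.2493417  0.0597291 ] 44
side bench z near tin 0.0012877367321555422
 tin rim (array([ 0.56598264, -0.02834718]), np.float64(0.06762367669636488)) ((0.5678737163543701, -0.027530690655112267), 0.07224424928426743) 0.07924611780267987 444
 rack top ((0.5684255361557007, -0.024736035615205765), (0.09356772899627686, 0.08133959025144577), 18.985239028930664) 0.029446213234133767 691
 lid plate ((0.49348747730255127, -0.2638516128063202), 0.080146424472332) 0.01661423121871608 3739
 knob [ 0.49350866 -0.26527692  0.07195993] 64
 collar [ 0.49240739 -0.26880734  0.04417197] 159
 block ((0.4454730153083801, 0.2434249073266983), (0.11003348231315613, 0.05168062448501587), 3.755650281906128) 0.024363316378386846 420
 scraper ((0.4469744563102722, 0.2440003752708435), (0.06903282552957535, 0.012512180022895336), 1.8925708532333374) [0.44679403 0.24483767 0.05752702] 109
```

View pics/crop.png

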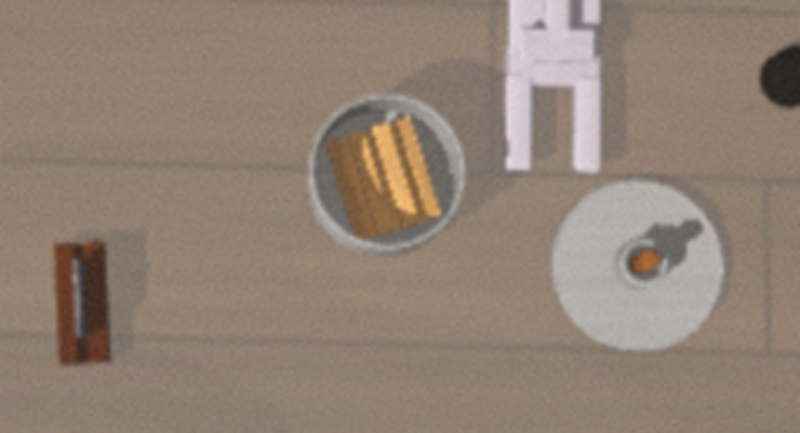

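Crop: the slots in the tin at (385,175) run up-left, about +19° from x, and the scraper in the block at (82,303) is at about +5°. The two views agree to about 4 mm. I'll start moving.

Request:
move_arm(series="25.6 41.5 0 0 0 -15.6 6;25.6 41.5 0 0 0 -15.6 6;25.6 41.5 0 0 0 -15.6 6;25.6 41.5 0 0 0 -15.6 6;25.6 41.5 0 0 0 -15.6 6;25.6 41.5 0 0 0 -15.6 6;25.6 41.5 0 0 0 -15.6 6;25.6 41.5 0 0 0 -15.6 6", grip_force=40)

```text
clock: 1.1
ee_pos: [0.4503, -0.0973, 0.2391]
orientation: [-0.0, 0.999, 0.045, -0.0]
contact_force: [-0.4, 0.2, -0.0]
grip_width: 0.0598
grasp_force: 0.0
```

Request:
move_arm(series="-0.4 34.7 -4 0 0 0 5;-0.4 34.7 -4 0 0 0 5;-0.4 34.7 -4 0 0 0 5;-0.4 34.7 -4 0 0 0 5;-0.4 34.7 -4 0 0 0 5;-0.4 34.7 -10 0 0 0 5;-0.4 34.7 -12 0 0 0 5;-0.4 34.7 -12 0 0 0 5")

```text
clock: 2.1
ee_pos: [0.4431, 0.2464, 0.1166]
orientation: [0.001, 0.999, 0.045, -0.003]
contact_force: [-0.1, -0.7, 1.6]
grip_width: 0.0499
grasp_force: 0.0
```

```bash
python3 - <<'E'
from h import *
p,d=camera('side'); a=cv2.resize(p[120:260,150:337,::-1],(800,599),interpolation=cv2.INTER_CUBIC); cv2.imwrite('pics/s1.png',a)
print(r.state()['ee_pos'],r.state()['orientation'])
E
```

```text
[0.44493301 0.24660072 0.11852306] [ 6.39588215e-04  9.99034009e-01  4.39192431e-02 -1.31906427e-03]
```

View pics/s1.png

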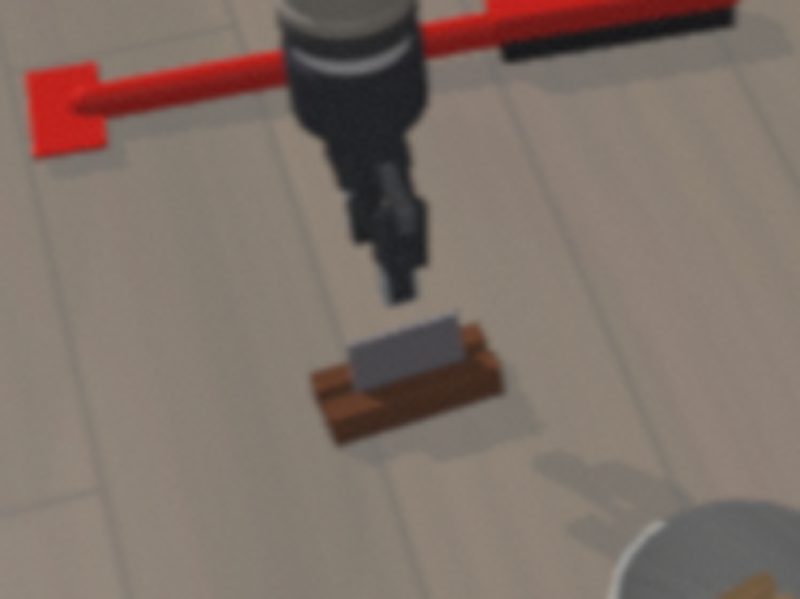

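The side crop shows the fingers above the scraper and aligned with it. I'll descend and close softly.

Request:
move_arm(series="0 0 -4 0 0 0 4;0 0 -7 0 0 0 4;0 0 -8.2 0 0 0 4;0 0 -8.2 0 0 0 2;0 0 -8.2 0 0 0 1.5;0 0 -8.2 0 0 0 0;0 0 -8.2 0 0 0 0;0 0 -8.2 0 0 0 0", grip_force=20)

```text
clock: 3.15
ee_pos: [0.4469, 0.248, 0.0388]
orientation: [-0.001, 0.999, 0.044, 0.001]
contact_force: [-0.6, -0.2, 6.7]
grip_width: 0.0046
grasp_force: 25.1
```

Request:
move_arm(series="0 0 0 0 0 0 0;0 0 0 0 0 0 0;0 0 1.5 0 0 0 0;0 0 4 0 0 0 0;0 0 8 0 0 0 0;0 0 13 0 0 0 0;0 0 13 0 0 0 0;0 0 13 0 0 0 0", grip_force=50)

```text
clock: 4.15
ee_pos: [0.4453, 0.2469, 0.1674]
orientation: [0.0, 0.999, 0.044, -0.0]
contact_force: [0.1, -1.1, -1.0]
grip_width: 0.0042
grasp_force: 51.2
```

```bash
python3 - <<'E'
from h import *
s=r.state();print(s['ee_pos'],s['orientation'],s['contact_force'],s['grip_width'])
E
```

```text
[0.4453242  0.24689756 0.16741539] [ 2.53797394e-04  9.99040478e-01  4.37956157e-02 -5.06350211e-05] [ 0.09008988 -1.09412744 -0.9630991 ] 0.004196424584184751
```

Request:
move_arm(series="12.0 -27.3 0 0 0 13.7 0;12.0 -27.3 0 0 0 13.7 0;12.0 -27.3 0 0 0 13.7 0;12.0 -27.3 0 0 0 13.7 0;12.0 -27.3 0 0 0 13.7 0;12.0 -27.3 -1 0 0 13.7 0;12.0 -27.3 -3 0 0 13.7 0;12.0 -27.3 -3 0 0 13.7 0")

```text
clock: 5.15
ee_pos: [0.5627, -0.0251, 0.1342]
orientation: [-0.001, 0.987, 0.163, -0.004]
contact_force: [-0.3, -0.0, 0.3]
grip_width: 0.004
grasp_force: 51.1
```

```bash
python3 - <<'E'
from h import *
s=r.state();print(s['ee_pos'],s['orientation'],s['contact_force'],s['grip_width'])
for n in('side','top'):
    p,d=camera(n); np.savez(f'{n}2.npz',p=p,d=d)
    P=pts(n,d)
    if n=='side':
        cv2.imwrite('pics/s2.png',cv2.resize(p[180:330,230:430,::-1],(800,600),interpolation=cv2.INTER_CUBIC))
        c=s['ee_pos'][:2]; rel=P[...,:2]-c
        for z0 in(.095,.103,.111,.119):
            m=(abs(P[...,2]-z0)<.004)&(np.hypot(rel[...,0],rel[...,1])<.045)
            q=P[m]; print(z0,m.sum(),q.mean(0) if len(q) else '', np.ptp(q,0) if len(q) else '')
            if len(q)>4: print(cv2.minAreaRect(q[:,:2].astype(np.float32)), cv2.fitLine(q[:,:2].astype(np.float32),cv2.DIST_HUBER,0,.01,.01).ravel())
E
```

```text
[ 0.5627256  -0.02508961  0.13417652] [-0.00103457  0.98658026  0.1632324  -0.0036736 ] [-0.30635396 -0.02367066  0.26198903] 0.004008177067062042
0.095 2 [ 0.58554861 -0.01791804  0.09887241] [0.01157609 0.00534207 0.00011854]
0.103 36 [ 0.5612493  -0.02795373  0.10377308] [0.0682278  0.0271897  0.00781021]
((0.5637609362602234, -0.026861298829317093), (0.07263686507940292, 0.006266701500862837), 18.672855377197266) [ 0.94930685  0.31435096  0.55983466 -0.02851764]
0.111 65 [ 0.56096119 -0.02819062  0.11070448] [0.0671563  0.0245606  0.00790857]
((0.5626739859580994, -0.028019683435559273), (0.07070460170507431, 0.00812277290970087), 14.403229713439941) [ 0.94827586  0.3174474   0.5609612  -0.02819062]
0.119 37 [ 0.55566376 -0.03020606  0.11893593] [0.06551835 0.02207595 0.00791666]
((0.5628824234008789, -0.02924703247845173), (0.06816055625677109, 0.006890264339745045), 15.354928016662598) [ 0.9491239   0.31490278  0.5611256  -0.02838794]
```

View pics/s2.png

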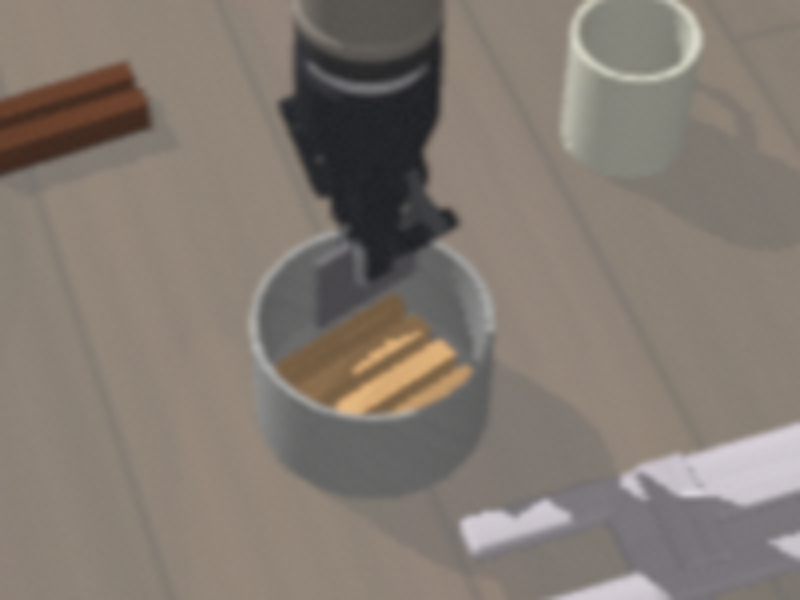

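The side crop shows the scraper hanging level over the rack and parallel to the slots. I'll take the slot lines from the depth profile.

```bash
python3 - <<'E'
from h import *
s=r.state();print(s['ee_pos'],s['orientation'])
a=np.deg2rad(18.7); u=np.array([np.cos(a),np.sin(a)]); w=np.array([-u[1],u[0]]); c=np.array([.566,-.025])
for n in('top','side'):
    P=pts(n,np.load(f'{n}0.npz')['d']); rel=P[...,:2]-c; t=rel@w; l=rel@u
    m=(abs(l)<.035)&(abs(t)<.046)&(P[...,2]<.035)&(P[...,2]>0)
    print(n,[(round(float(b*1e3),1),round(float(np.mean(P[m&(abs(t-b)<.00075)][:,2])*1e3),0)) for b in np.arange(-.045,.0451,.0015) if (m&(abs(t-b)<.00075)).any()])
    z=P[...,2]; mt=m&(abs(z-.029)<.003); k=[round(float((l[mt].min()+l[mt].max())*500),1)]; print('along mid',k)
P=pts('side',np.load('side2.npz')['d']); rel=P[...,:2]-c; t=rel@w; l=rel@u
m=(abs(l)<.045)&(abs(t)<.02)&(abs(P[...,2]-.108)<.009); e=l[m]
print('face t',np.median(t[m])*1e3,'left part',np.median(t[m&(l<-.02)])*1e3,'right',np.median(t[m&(l>.01)])*1e3,'along',e.min()*1e3,e.max()*1e3)
for z0 in(.099,.103,.107,.111,.115,.119,.123): 
    k=(abs(l+.025)<.02)&(abs(t)<.02)&(abs(P[...,2]-z0)<.002); print(z0,k.sum(),np.median(t[k])*1e3 if k.any() else '')
E
```

```text
[ 0.56489029 -0.02489849  0.13667029] [-3.80709282e-04  9.86569616e-01  1.63338214e-01 -9.36180145e-04]
top [(-45.0, 6.0), (-43.5, 5.0), (-40.5, 19.0), (-39.0, 28.0), (-37.5, 28.0), (-36.0, 28.0), (-34.5, 28.0), (-33.0, 27.0), (-31.5, 28.0), (-30.0, 28.0), (-28.5, 27.0), (-27.0, 19.0), (-25.5, 8.0), (-24.0, 10.0), (-22.5, 9.0), (-21.0, 9.0), (-19.5, 13.0), (-18.0, 26.0), (-16.5, 28.0), (-15.0, 28.0), (-13.5, 30.0), (-12.0, 26.0), (-10.5, 28.0), (-9.0, 27.0), (-7.5, 27.0), (-6.0, 29.0), (-4.5, 23.0), (-3.0, 16.0), (-1.5, 11.0), (0.0, 10.0), (1.5, 8.0), (3.0, 9.0), (4.5, 11.0), (6.0, 27.0), (7.5, 30.0), (9.0, 30.0), (10.5, 29.0), (12.0, 28.0), (13.5, 29.0), (15.0, 28.0), (16.5, 28.0), (18.0, 28.0), (19.5, 27.0), (21.0, 16.0), (22.5, 7.0), (24.0, 10.0), (25.5, 8.0), (27.0, 6.0), (28.5, 11.0), (30.0, 29.0), (31.5, 27.0), (33.0, 30.0), (34.5, 26.0), (36.0, 28.0), (37.5, 31.0), (39.0, 29.0), (40.5, 26.0), (42.0, 14.0), (43.5, 5.0), (45.0, 3.0)]
along mid [-0.0]
side [(-40.5, 32.0), (-39.0, 30.0), (-37.5, 31.0), (-36.0, 31.0), (-34.5, 29.0), (-33.0, 31.0), (-31.5, 29.0), (-30.0, 28.0), (-28
[... 243 characters left out ...]
 (1.5, 22.0), (3.0, 23.0), (4.5, 23.0), (6.0, 30.0), (7.5, 30.0), (9.0, 29.0), (10.5, 30.0), (12.0, 31.0), (13.5, 29.0), (15.0, 30.0), (16.5, 29.0), (18.0, 28.0), (19.5, 26.0), (22.5, 22.0), (24.0, 26.0), (25.5, 26.0), (27.0, 23.0), (28.5, 24.0), (30.0, 29.0), (31.5, 30.0), (33.0, 30.0), (34.5, 30.0), (36.0, 29.0), (37.5, 29.0), (39.0, 28.0), (40.5, 26.0)]
along mid [-0.1]
face t -1.4941827401180738 left part -1.4298991969590842 right -1.4972276688284532 along -39.46666543811094 33.60226674043292
0.099 2 0.1545310420812467
0.103 10 -1.212584774116128
0.107 16 -1.9708514361956257
0.111 16 -1.585361031913249
0.115 15 -1.0993731148439352
0.119 10 -1.3066464362744088
0.123 12 -0.9416608756406161
```

Request:
move_arm(series="0.1 0 -3 0 0 0 0;0.1 0 -5 0 0 0 0;0.1 0 -6.5 0 0 0 0;0.1 0 -7.5 0 0 0 0;0.1 0 -8.2 0 0 0 0;0.1 0 -8.8 0 0 0 0;0.1 0 -8.8 0 0 0 0;0.1 0 -8.8 0 0 0 0")

```text
clock: 6.25
ee_pos: [0.5671, -0.0258, 0.0497]
orientation: [0.0, 0.987, 0.163, 0.0]
contact_force: [-0.3, -0.2, -0.2]
grip_width: 0.0041
grasp_force: 51.1
```

Request:
move_arm(series="0 0 -0.4 0 0 0 0;0 0 -0.6 0 0 0 0;0 0 -0.7 0 0 0 0;0 0 -0.7 0 0 0 0")

```text
clock: 6.75
ee_pos: [0.5667, -0.0259, 0.0439]
orientation: [0.0, 0.987, 0.163, 0.0]
contact_force: [-2.3, -1.2, 8.9]
grip_width: 0.0042
grasp_force: 52.8
```

Request:
move_arm(series="0 0 -0.5 0 0 0 1;0 0 -0.5 0 0 0 2;0 0 -0.5 0 0 0 2.5;0 0 1 0 0 0 2.5;0 0 4 0 0 0 2.5;0 0 9 0 0 0 2.5;0 0 15 0 0 0 4;0 0 16 0 0 0 4")

```text
clock: 7.75
ee_pos: [0.5697, -0.025, 0.2084]
orientation: [0.001, 0.987, 0.163, 0.005]
contact_force: [0.5, 0.1, 0.5]
grip_width: 0.0403
grasp_force: 0.0
```

Request:
move_arm(series="-4 -10 1 0 0 0 4;-7.3 -16 0 0 0 0 4;-7.3 -16 0 0 0 0 4;-7.3 -16 0 0 0 0 4;-7.3 -16 0 0 0 0 4")

```text
clock: 8.38
ee_pos: [0.4935, -0.185, 0.2021]
orientation: [-0.001, 0.987, 0.163, -0.0]
contact_force: [0.7, 0.1, -1.2]
grip_width: 0.0401
grasp_force: 0.0
```

```bash
python3 - <<'E'
from h import *
s=r.state();print(s['ee_pos'],s['orientation'],s['contact_force'])
for n in('top','side'):
    p,d=camera(n); np.savez(f'{n}3.npz',p=p,d=d); P=pts(n,d); rel=P[...,:2]-[.566,-.025]
    m=(np.hypot(rel[...,0],rel[...,1])<.055)&(P[...,2]>.045)&(P[...,2]<.09); q=P[m]
    print(n,m.sum(),q[:,2].max() if len(q) else'', cv2.minAreaRect(q[:,:2].astype(np.float32)) if len(q) else '')
    if n=='top': cv2.imwrite('pics/t3.png',cv2.resize(p[190:330,300:487,::-1],(800,599),interpolation=cv2.INTER_CUBIC))
E
```

```text
[ 0.49348647 -0.18499319  0.20208967] [-6.82971148e-04  9.86681395e-01  1.62663286e-01 -1.14754967e-04] [ 0.74161486  0.10388715 -1.17003941]
top 53 0.07195300127179838 ((0.5656572580337524, -0.02303059957921505), (0.06798551976680756, 0.005837948527187109), 18.33271026611328)
side 11 0.05826080249190668 ((0.596416711807251, -0.01944110542535782), (0.010336431674659252, 0.002692702692002058), 39.16461944580078)
```

View pics/t3.png

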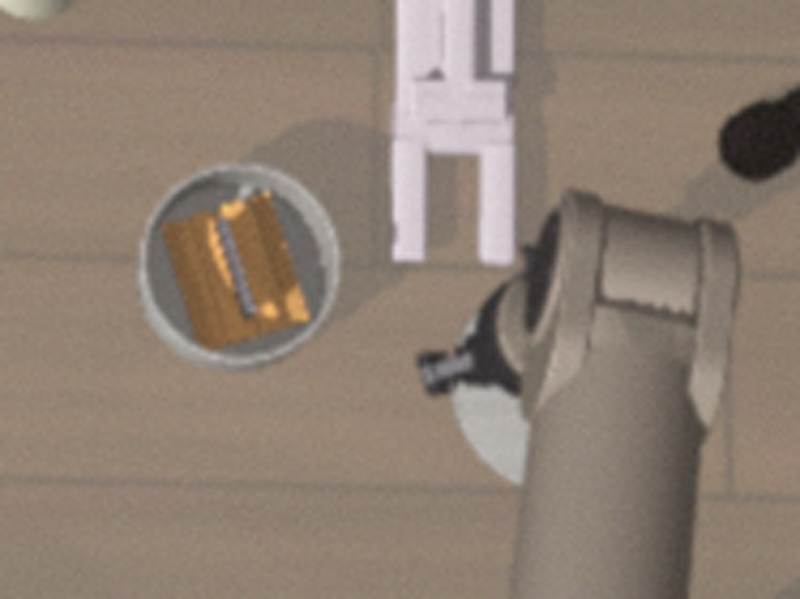

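The top crop shows the scraper upright in the middle slot at (238,268). Next I'll grasp the knob.

Request:
move_arm(series="0 -5.8 0 0 0 0 4;0 -7.8 -3 0 0 0 4;0 -7.8 -7 0 0 0 4;0 -7.8 -10 0 0 0 4;0 -7.8 -10.5 0 0 0 4;0 -7.8 -10.5 0 0 0 4")

```text
clock: 9.22
ee_pos: [0.4948, -0.2628, 0.0979]
orientation: [0.0, 0.987, 0.164, 0.0]
contact_force: [0.3, -0.7, 0.3]
grip_width: 0.0403
grasp_force: 0.0
```

```bash
python3 - <<'E'
from h import *
s=r.state();print(s['ee_pos'],s['orientation'],s['contact_force'])
p,d=camera('side'); cv2.imwrite('pics/s4.png',cv2.resize(p[290:430,240:427,::-1],(800,599),interpolation=cv2.INTER_CUBIC))
E
```

```text
[ 0.4947773  -0.26278547  0.09791838] [1.22483385e-05 9.86514316e-01 1.63674241e-01 4.96088062e-04] [ 0.29076473 -0.74605328  0.27269096]
```

View pics/s4.png

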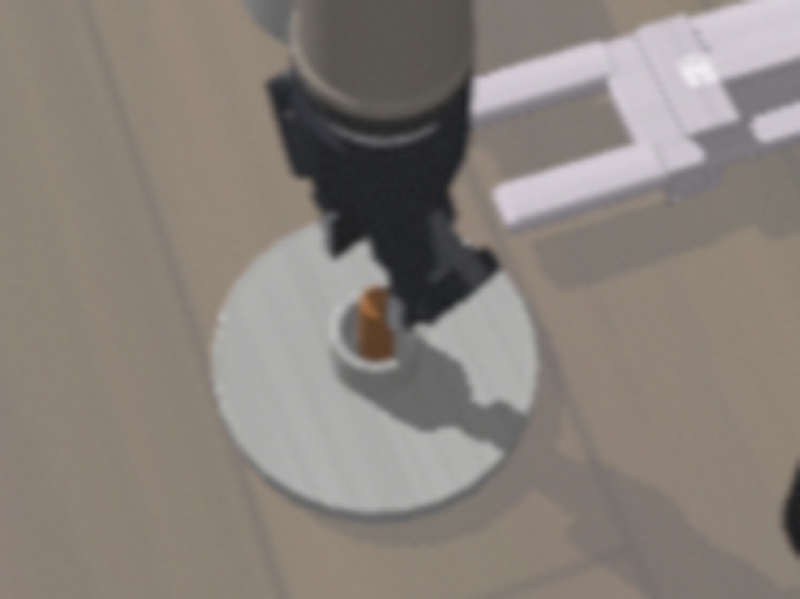

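The side crop shows the knob at (375,320) between the open fingers. I'll go down and close.

Request:
move_arm(series="-0.1 0 -2 0 0 0 4;-0.1 0 -3.8 0 0 0 4;-0.1 0 -4.3 0 0 0 4;-0.1 0 -4.3 0 0 0 3;-0.1 0 -4.3 0 0 0 1;-0.1 0 -4.3 0 0 0 1;-0.1 0 -4.3 0 0 0 1;-0.1 0 -4.3 0 0 0 1", grip_force=80)

```text
clock: 10.28
ee_pos: [0.4933, -0.2639, 0.0552]
orientation: [0.0, 0.987, 0.163, 0.001]
contact_force: [-1.2, 1.1, 5.0]
grip_width: 0.0153
grasp_force: 78.4
```

Request:
move_arm(series="0 0 0 0 0 0 1;0 0 1 0 0 0 1;0 0 2 0 0 0 1;0 0 4 0 0 0 1;0 0 4 0 0 0 1;0 0 4 0 0 0 1")

```text
clock: 11.02
ee_pos: [0.4921, -0.2637, 0.0937]
orientation: [-0.0, 0.987, 0.163, -0.001]
contact_force: [-0.7, -0.7, -4.1]
grip_width: 0.0154
grasp_force: 78.2
```

```bash
python3 - <<'E'
from h import *
s=r.state();print(s)
p,d=camera('side'); cv2.imwrite('pics/s5.png',cv2.resize(p[260:410,240:440,::-1],(800,600),interpolation=cv2.INTER_CUBIC))
P=pts('side',d); m=(abs(P[...,0]-.4935)<.09)&(abs(P[...,1]+.263)<.09)&(abs(P[...,2]-.056)<.012)
q=P[m]; q=q[np.hypot(q[:,0]-.4935,q[:,1]+.263)>.03]; A=np.c_[q[:,:2]-[.4935,-.263],np.ones(len(q))]; print(len(q),np.linalg.lstsq(A,q[:,2],rcond=None)[0], cv2.minEnclosingCircle(q[:,:2].astype(np.float32)))
E
```

```text
{'clock': 11.025, 'joints': array([ 0.77036233,  0.48860697, -0.42273203,  1.6758191 ,  0.22707146,
        1.02710896, -0.97113151]), 'qd': array([-0.0027434 ,  0.01055184,  0.00284374,  0.011891  ,  0.00013681,
        0.00216574,  0.00338928]), 'joint_efforts': array([-5.26084809e-02, -4.33002520e+01, -4.91154090e+00, -2.15389967e+01,
        7.23374134e-03, -7.37377186e-02,  2.31608383e-04]), 'ee_pos': array([ 0.4921005 , -0.26370424,  0.0937022 ]), 'orientation': array([-2.63076758e-04,  9.86696705e-01,  1.62570846e-01, -5.12969266e-04]), 'contact_force': array([-0.70536541, -0.66802391, -4.08597967]), 'torque': array([-0.02738469, -0.0221684 , -0.00116099]), 'grasp_force': 78.20417761802673, 'grip_width': 0.015371602479483918}
3102 [0.00091774 0.00875269 0.05519064] ((0.49183666706085205, -0.26389434933662415), 0.07993972301483154)
```

View pics/s5.png

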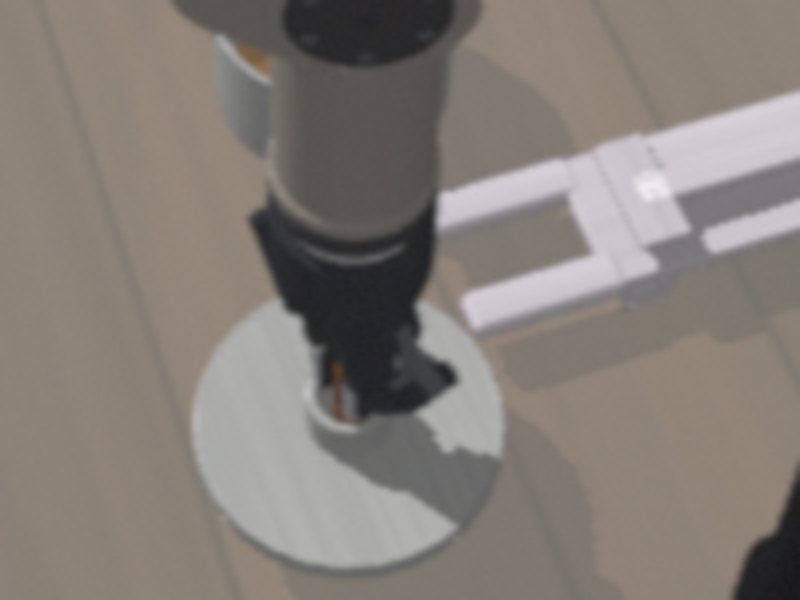

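The lids have lifted together and are level (0.5°), with the collar at (345,415). I'll carry them over the tin.

Request:
move_arm(series="0 0 4 0 0 0 1;0 1 8 0 0 0 1;1.2 4 8 0 0 0 1;2.5 8 8 0 0 0 1;3.7 12 8 0 0 0 1;5 16 8 0 0 0 1;6.2 20 8 0 0 0 1;7.3 23.7 8 0 0 0 1")

```text
clock: 12.08
ee_pos: [0.5653, -0.0252, 0.1732]
orientation: [-0.0, 0.987, 0.163, -0.001]
contact_force: [0.3, -0.0, -3.4]
grip_width: 0.0156
grasp_force: 79.1
```

Request:
move_arm(series="0 0 0 0 0 0 1;0 0 0 0 0 0 1;0 0 -2 0 0 0 1;0 0 -2 0 0 0 1;0 0 -2 0 0 0 1")

```text
clock: 12.7
ee_pos: [0.5657, -0.028, 0.1545]
orientation: [0.0, 0.987, 0.162, -0.0]
contact_force: [1.1, -0.5, -3.2]
grip_width: 0.0154
grasp_force: 79.2
```

```bash
python3 - <<'E'
from h import *
s=r.state();print(s['ee_pos'],s['orientation'],s['contact_force'],s['grip_width'])
c=s['ee_pos'][:2]; z0=s['ee_pos'][2]-.0937+.0552
for n in('side','top'):
    p,d=camera(n); P=pts(n,d); e=np.hypot(P[...,0]-c[0],P[...,1]-c[1])
    m=(e<.09)&(e>.03)&(abs(P[...,2]-z0)<.008); q=P[m]; A=np.c_[q[:,:2]-c,np.ones(len(q))]
    print(n,z0,len(q),np.linalg.lstsq(A,q[:,2],rcond=None)[0], cv2.minEnclosingCircle(q[:,:2].astype(np.float32)))
    if n=='side': cv2.imwrite('pics/s6.png',cv2.resize(p[180:330,220:420,::-1],(800,600),interpolation=cv2.INTER_CUBIC))
E
```

```text
[ 0.56569924 -0.0279945   0.15448118] [ 2.37492898e-04  9.86837998e-01  1.61711803e-01 -4.80255183e-05] [ 1.13662039 -0.53720507 -3.15900518] 0.015415488774625265
side 0.11598117877764966 2307 [0.00200051 0.00495209 0.11591438] ((0.5636829137802124, -0.02697165310382843), 0.08024898916482925)
top 0.11598117877764966 797 [ 0.00426111 -0.00851059  0.11561595] ((0.5616115927696228, -0.01207100972533226), 0.07803577184677124)
```

View pics/s6.png

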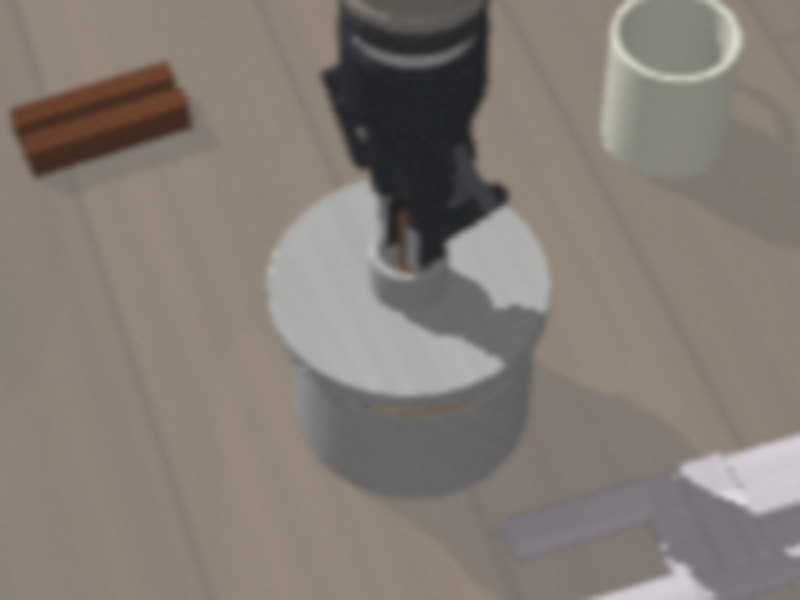

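The crop shows the lids level and centred over the tin. I'll lower them gently.

Request:
move_arm(series="0.1 0 -0.8 0 0 0 1;0.1 0 -1.4 0 0 0 1;0.1 0 -1.9 0 0 0 1;0.1 0 -2.3 0 0 0 1;0.1 0 -2.5 0 0 0 1;0.1 0 -2.5 0 0 0 1")

```text
clock: 13.55
ee_pos: [0.5666, -0.0268, 0.1292]
orientation: [-0.0, 0.987, 0.163, -0.0]
contact_force: [-0.1, -0.1, -4.0]
grip_width: 0.0154
grasp_force: 79.1
```

Request:
move_arm(series="0 0 -0.15 0 0 0 1;0 0 -0.25 0 0 0 1;0 0 -0.35 0 0 0 1;0 0 -0.35 0 0 0 1;0 0 -0.35 0 0 0 1")

```text
clock: 14.18
ee_pos: [0.5668, -0.0268, 0.1272]
orientation: [0.0, 0.987, 0.163, 0.0]
contact_force: [-3.7, -0.9, 4.3]
grip_width: 0.0152
grasp_force: 80.2
```

Request:
move_arm(series="0 0 -0.35 0 0 0 2;0 0 -0.35 0 0 0 3.5;0 0 -0.35 0 0 0 4;0 0 0 0 0 0 4;0 0 3 0 0 0 4;0 0 7 0 0 0 6.5;0 0 9 0 0 0 6.5;0 0 9 0 0 0 6.5")

```text
clock: 15.18
ee_pos: [0.5678, -0.0269, 0.2173]
orientation: [0.0, 0.987, 0.162, 0.002]
contact_force: [0.2, -0.0, 0.6]
grip_width: 0.0651
grasp_force: 0.0
```

Request:
move_arm(series="0 -4 0 0 0 0 6.5;0 -10 0 0 0 0 6.5;0 -14 0 0 0 0 6.5;0 -14 0 0 0 0 6.5;0 -14 0 0 0 0 6.5")

```text
clock: 15.8
ee_pos: [0.566, -0.1658, 0.2143]
orientation: [-0.001, 0.987, 0.163, -0.001]
contact_force: [0.2, 0.9, 1.3]
grip_width: 0.0648
grasp_force: 0.0
```

```bash
python3 - <<'E'
from h import *
s=r.state();print(s['ee_pos'],s['orientation'],s['contact_force'],s['grip_width'])
c=np.array([.5665,-.026])
for n in('side','top'):
    p,d=camera(n); P=pts(n,d); e=np.hypot(P[...,0]-c[0],P[...,1]-c[1]); f=lambda m:(cv2.minEnclosingCircle(P[m][:,:2].astype(np.float32)),P[m].mean(0),m.sum())
    m=(e<.09)&(e>.03)&(abs(P[...,2]-.088)<.012); q=P[m]; A=np.c_[q[:,:2]-c,np.ones(len(q))]
    print(n,len(q),np.linalg.lstsq(A,q[:,2],rcond=None)[0], f(m))
    print(' collar',f((e<.04)&(abs(P[...,2]-.116)<.004)),' knob',f((e<.03)&(abs(P[...,2]-.144)<.005)))
    if n=='side': cv2.imwrite('pics/s7.png',cv2.resize(p[180:330,220:420,::-1],(800,600),interpolation=cv2.INTER_CUBIC))
E
```

```text
[ 0.56599041 -0.16581985  0.21425018] [-0.00116861  0.98664754  0.16286232 -0.00106539] [0.1576716  0.946185   1.27360743] 0.06483614330318578
side 2016 [0.00695716 0.01523501 0.08871348] (((0.5627080202102661, -0.025558732450008392), 0.08138862997293472), array([ 0.54598271, -0.04033376,  0.08835236]), np.int64(2016))
 collar (((0.562105119228363, -0.02723795548081398), 0.021395599469542503), array([ 0.55792462, -0.03092189,  0.11631254]), np.int64(90))  knob (((0.5666530132293701, -0.02828078530728817), 0.009447223506867886), array([ 0.56553139, -0.03047524,  0.14393267]), np.int64(32))
top 1881 [0.00181754 0.00015555 0.08747941] (((0.565812885761261, -0.021329065784811974), 0.07978228479623795), array([ 0.56387475, -0.02065611,  0.08747547]), np.int64(1881))
 collar (((0.5647158026695251, -0.021805811673402786), 0.021975800395011902), array([ 0.56525857, -0.02096973,  0.11549895]), np.int64(57))  knob (((0.5670580267906189, -0.023777134716510773), 0.008144138380885124), array([ 0.567009  , -0.02342457,  0.14307188]), np.int64(26))
```

View pics/s7.png

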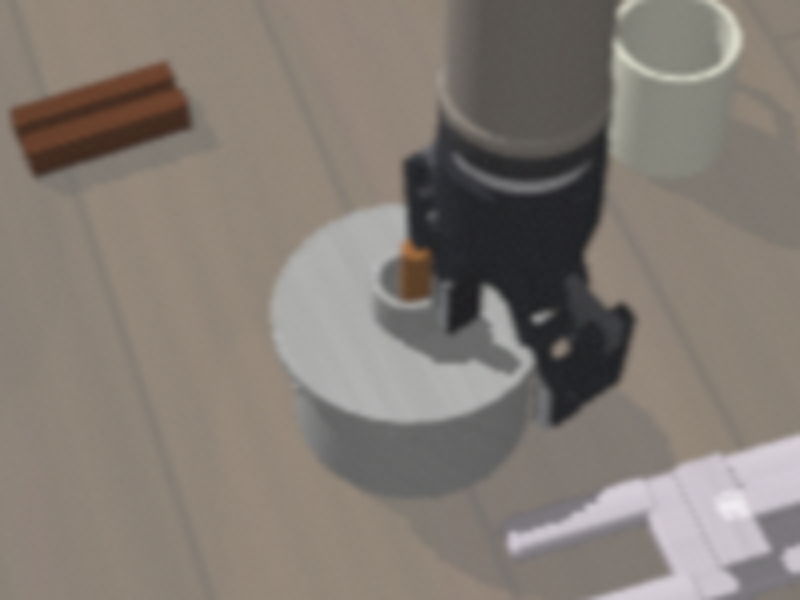

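The lids are seated level (plate top at 0.0875, knob top at 0.1435), with the collar at (410,285) in the crop. Next I'll grasp the collar.

Request:
move_arm(series="-0.2 5 0 0 0 0 6.5;-0.3 10 0 0 0 0 6.5;-0.3 14.1 0 0 0 0 6.5;-0.3 14.1 0 0 0 0 6.5;-0.3 14.1 -2 0 0 0 6.5;-0.3 14.1 -5 0 0 0 6.5;-0.3 14.1 -8 0 0 0 6.5;-0.3 14.1 -8 0 0 0 6.5", grip_force=30)

```text
clock: 16.9
ee_pos: [0.5613, -0.0264, 0.1333]
orientation: [-0.0, 0.987, 0.163, -0.003]
contact_force: [0.4, 0.0, 0.9]
grip_width: 0.0645
grasp_force: 0.0
```

Request:
move_arm(series="0 0 -1 0 0 0 6.5;0 0 -2 0 0 0 6.5;0 0 -3 0 0 0 6.5;0 0 -3.3 0 0 0 6.5;0 0 -3.3 0 0 0 6.5")

```text
clock: 17.52
ee_pos: [0.5636, -0.0258, 0.1026]
orientation: [-0.0, 0.987, 0.163, -0.0]
contact_force: [0.2, -0.1, 0.5]
grip_width: 0.0649
grasp_force: 0.0
```

Good. I'll go 3 mm lower and close.

Request:
move_arm(series="0.1 0 -0.3 0 0 0 5.5;0.1 0 -0.3 0 0 0 4.8;0.1 0 -0.3 0 0 0 4.5;0.1 0 -0.3 0 0 0 4;0.1 0 -0.3 0 0 0 3.5;0.1 0 -0.3 0 0 0 3;0.1 0 -0.3 0 0 0 3;0.1 0 -0.3 0 0 0 3")

```text
clock: 18.52
ee_pos: [0.5649, -0.0256, 0.1002]
orientation: [-0.0, 0.987, 0.163, 0.0]
contact_force: [-0.7, 1.9, 4.4]
grip_width: 0.0426
grasp_force: 31.1
```

Request:
move_arm(series="0 0 0 0 0 0 3;0 0 0 0 0 0 3;0 0 0.5 0 0 0 3;0 0 1.5 0 0 0 3;0 0 3 0 0 0 3;0 0 4.5 0 0 0 3;0 0 6 0 0 0 3;0 0 7 0 0 0 3", grip_force=75)

```text
clock: 19.52
ee_pos: [0.5652, -0.0257, 0.1714]
orientation: [0.0, 0.987, 0.163, 0.001]
contact_force: [-1.1, 0.6, -0.5]
grip_width: 0.0412
grasp_force: 76.0
```

Request:
move_arm(series="0 0 1 0 0 0 3;0 0 2 0 0 0 3;0 0 3 0 0 0 3;0 0 3.8 0 0 0 3;0 0 3.8 0 0 0 3;0 0 3.8 0 0 0 3;0 0 3.8 0 0 0 3;0 0 3.8 0 0 0 3")

```text
clock: 20.52
ee_pos: [0.5645, -0.0258, 0.2074]
orientation: [-0.0, 0.987, 0.163, -0.0]
contact_force: [0.7, -0.2, -1.5]
grip_width: 0.0413
grasp_force: 76.0
```

```bash
python3 - <<'E'
from h import *
s=r.state();print(s['ee_pos'],s['orientation'],s['contact_force'],s['grip_width'],abs(s['qd']).max())
c=s['ee_pos'][:2]
p,d=camera('side'); P=pts('side',d); e=np.hypot(P[...,0]-c[0],P[...,1]-c[1])
m=(e<.085)&(e>.03)&(abs(P[...,2]-.196)<.008); q=P[m]; A=np.c_[q[:,:2]-c,np.ones(len(q))]
print(len(q),np.linalg.lstsq(A,q[:,2],rcond=None)[0])
cv2.imwrite('pics/s8.png',cv2.resize(p[120:330,190:470,::-1],(800,600),interpolation=cv2.INTER_CUBIC))
E
```

```text
[ 0.56448282 -0.02582102  0.20743993] [-8.10646779e-05  9.86688351e-01  1.62622146e-01 -3.59696549e-04] [ 0.69236928 -0.19087491 -1.46449891] 0.04125146741876045 0.004121994343289766
2266 [0.00174419 0.00756535 0.19579627]
```

View pics/s8.png

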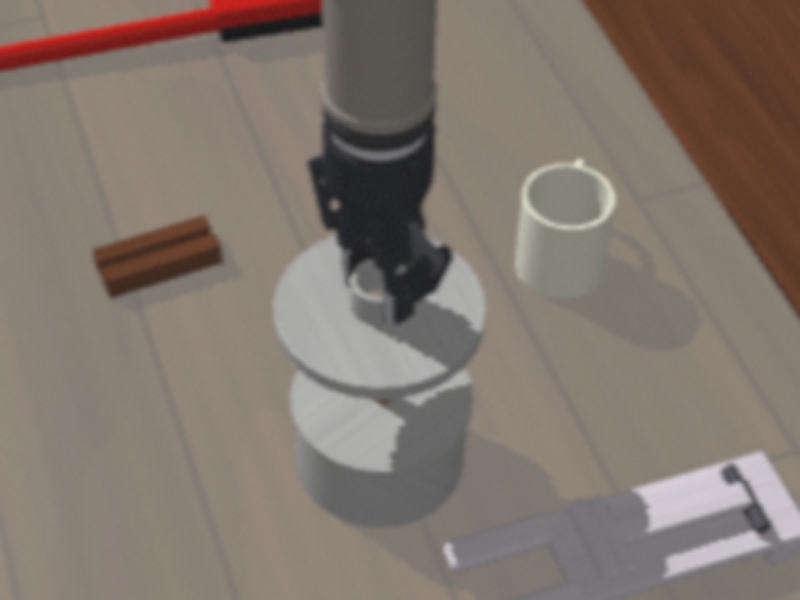

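The outer lid is held level about 3.8 cm above the knob, and the inner lid is still seated on the tin. Handing in.

```bash
python3 -c "
from plant import r
print(r.finish_job())"
```

```text
the job is handed in; nothing more can be done
None
```

The job is handed in at about 20.5 s: the scraper stands in the rack's middle slot, the inner lid is seated on the tin, and the outer lid is held level and still about 3.8 cm above the knob top.

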